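# Take the bridge-blank press apart

### The job

The bridge blank has been pressed flat overnight between the sharpening stone and a weighted block. Take the stack apart from the top down, one thing at a time, and lay each thing the right way up and flat on the floor of the tray made to its shape and size: the brass weight in the round tray, the mahogany block in the short one, the ebony blank in the long narrow one and the sharpening stone in the long wide one. Do not topple the weight, and leave the cup and the glue bottle where they stand.

Things in the scene. Friction and masses are not known exactly. Their poses are not given: they have to be found in the camera images.
- brass_weight: Round brass gluing weight, topmost of the stack: a cylinder 40 mm across and 40 mm high with a knob 18 mm across on top, 56 mm high in all, about 0.38 kg. The stack is loose: each thing only rests on the one below. Origin: centre of its underside; z up.
- mahogany_block: Red-brown mahogany block, under the weight: 44 (x) x 100 (y) x 30 mm high, about 0.09 kg. Origin: centre of its underside; z up, y along its length.
- ebony_blank: Thin black ebony bridge blank, under the mahogany block and sticking out at both its ends: 34 (x) x 180 (y) x 11 mm thick, about 0.1 kg. Origin: centre of its underside; z up, y along its length.
- oil_stone: Grey sharpening stone in its own brown wooden sole, lowest of the stack, standing on the bench: the sole 62 (x) x 170 (y) mm and 14 mm high, on it the stone proper 50 x 152 mm, its top 29 mm above the underside, about 0.42 kg; sole and stone are one piece. Origin: centre of its underside; z up, y along its length.
- weight_tray: Place of the brass weight: a round tray, inside 60 mm across, outside 72 mm, wall 6 mm thick (it has no finger gaps). Pale wood, grey felt-lined floor 4 mm thick, wall 14 mm high over the bench (10 mm over the floor), fixed. Origin: centre of the underside, z up.
- block_tray: Place of the mahogany block: the short tray. Inside 62 (x, across) by 118 mm (y, along), walls 5 mm thick; in the middle of both long walls a 60 mm wide finger gap, open down to the floor. Pale wood, grey felt-lined floor 4 mm thick, wall 14 mm high over the bench (10 mm over the floor), fixed. Origin: centre of the underside, z up.
- blank_tray: Place of the ebony blank: the long narrow tray. Inside 52 (x, across) by 198 mm (y, along), walls 5 mm thick; in the middle of both long walls a 60 mm wide finger gap, open down to the floor. Pale wood, grey felt-lined floor 4 mm thick, wall 14 mm high over the bench (10 mm over the floor), fixed. Origin: centre of the underside, z up.
- stone_tray: Place of the sharpening stone: the long wide tray. Inside 80 (x, across) by 188 mm (y, along), walls 5 mm thick; in the middle of both long walls a 60 mm wide finger gap, open down to the floor. Pale wood, grey felt-lined floor 4 mm thick, wall 14 mm high over the bench (10 mm over the floor), fixed. Origin: centre of the underside, z up.
- cup: Bystander: a pale patterned cup, 83 mm across, 92 mm high, standing on the bench to the left of the work, loose. Origin: centre of its underside.
- ca_bottle: Bystander: a small white glue bottle with a blue nozzle, 32 x 40 mm, 109 mm high, standing on the bench to the right of the work, loose. Origin: centre of its underside.

How it is judged:
By the outcome, as a careful person would: the job done as asked, in the order asked, and still so for the second after the job is handed in, with the robot touching nothing.
It also fails if it takes over 128 s, if anything falls off the work surface, if the arm or the gripper's body presses on something with over 40 N, if the wrist force passes 120 N, or if a joint passes its speed limit or range.

### The arm

A 7-joint arm with a two-finger parallel gripper is mounted at the origin on a cart in front of the work surface, level with it; the furniture and walls round the work are solid. World frame = base frame: x ahead of the robot, y to its left, z up, the work surface at z = 0. Lengths are in m, angles in rad, forces in N, time in s.
With the tool pointing down it reaches from about 0.425 to 0.875 m from the base axis. Payload 9.9 kg.
Tool frame: the origin (TCP) lies at the very end of the fingers, on their centre line; the grasp point (between the pads) lies 19 mm behind it (robot.grip_depth is the distance from the TCP to the grasp point, in m); z points along the fingers, y is the line along which they close (so a half turn about z gives the same grasp; the last joint's range is limited). The gripper opens to 85 mm and grips with 20 to 120 N. Pads are 22 mm wide; open, the fingers measure 114 mm over their backs; the gripper's body (76 mm by 85 mm) begins 54 mm behind the grasp point. The pads swing forward as they close: fully open they stand 13 mm farther back than shut.
Start: joints at [1.058, 0.576, 0.025, 1.437, -0.015, 1.129, -0.057], TCP at [0.281, -0.614, 0.231] pointing down, gripper open.
Joint ranges: [-2.76, 2.76], [-0.34, 2.15], [-1.52, 1.57], [0.19, 2.46], [-1.09, 4.23], [0.17, 1.99], [-2.82, 2.82]. Speed limits (rad/s): [2.22, 2.22, 3.01, 3.01, 3.14, 3.14, 3.14].

### API

Orientations are given as a unit quaternion [w, x, y, z].
In Python, from station import monitor, imaging, robot gives the robot as it stands. The module is installed in compiled form; this text tells all that it offers.
- The arm moves only by the tool play_rows, never from a script. Its argument "moves" is a list of rows, each an object with "translation": the shift along the tool's x, y, z in cm, a list of three; "delta_rot": the turn, a rotation vector about the tool's x, y, z in degrees, a list of three; "claw": the closure, from 0 (fully open) to 1 (shut). A call has 1 to 10 rows; each row is the pose to reach, as a shift and turn from the pose commanded when the call began, along the tool's axes at that moment; what a row does not reach only later rows make up. A row lasts 1/10 s, in which the tool goes at most 50 mm and 8.59 degrees, less where a joint would pass 70% of its speed; a pose out of reach is approached as far as the arm can. A call with a gripper value outside its range is refused whole. The fingers move at their own pace and stop on an object; "newtons" is the grip in N (left out, the last holds). Time passes only in rows, so rows that repeat a pose let the fingers close. It gives the time, the measured TCP pose, the force, the opening and the grip force at its end, in the units of the state.
- monitor.get_state(): the state, without advancing time (a new reading comes with each control period).
- imaging.snapshot(name): name is "scene" or "side" or "wrist"; returns a dict with "img" (384x512x3 uint8, red, green, blue), "depth" (384x512 float32, m along the optical axis (not along the pixel's ray), 0 where there is no reading), "K" (3x3 intrinsics, pixels), "extrinsics" (4x4, takes a point from world to camera coordinates). Camera axes: x right, y down, z forward; pixel columns grow to the right and rows downward; lengths in m; the calibration is good to about 2 mm. A picture is of the moment at which its call begins.
- robot.finish_job(): hands the job in; it is judged then, once.
The state is a dict: "time_s": time; "joint_positions": joint angles; "dq": joint speeds; "joint_efforts": joint torques, N m; "eef_pos": TCP position; "eef_rot": TCP orientation; "ft_force": force on the tool from outside, world axes, zero at the start; "moment": the same for the moment, N m; "finger_gap": finger opening in m; "grip_force": force on a finger pad.
Only numpy, scipy, OpenCV 4.12 (cv2) and the standard library are available. Lean on these libraries where they do the work, as an engineer would, in place of code of your own. Each camera call takes 0.05 s, during which the arm holds its last target. There are 200 camera calls.

## Working session

There is one attempt and no reset: what is moved stays moved. The work goes in short steps, Python scripts to look and compute and a tool call to move; the robot and the scene stay as the last step left them, time stands still between calls to the robot, and variables do not carry over. Pictures are saved under pics/ and viewed, at most 17 in all, crops included, and the job is handed in when it is done.

Besides the shell and the picture viewer there is one more tool, called after "Emit:" by a JSON object that holds its "api" and its "payload". play_rows: Moves the arm, as the interface text tells. Its arguments: {"type":"object","properties":{"moves":{"type":"array","items":{"type":"object","properties":{"translation":{"type":"array","items":{"type":"number"}},"delta_rot":{"type":"array","items":{"type":"number"}},"claw":{"type":"number"}}}},"newtons":{"type":"number"}},"required":["moves"]}

```bash
mkdir -p pics; cat > h.py <<'E'
import numpy as np, cv2
from station import monitor, imaging, robot
def snap(n):
    s=imaging.snapshot(n); np.savez('/tmp/%s.npz'%n,**s); return s
def save(n,img): cv2.imwrite('pics/'+n,cv2.cvtColor(img,cv2.COLOR_RGB2BGR))
def world(s):
    K,E,d=s['K'],s['extrinsics'],s['depth']
    v,u=np.mgrid[:d.shape[0],:d.shape[1]]
    c=np.stack([(u-K[0,2])/K[0,0]*d,(v-K[1,2])/K[1,1]*d,d],-1)
    return (c-E[:3,3])@E[:3,:3]
def ray(s,u,v,z):
    K,E=s['K'],s['extrinsics']
    r=np.array([(u-K[0,2])/K[0,0],(v-K[1,2])/K[1,1],1])@E[:3,:3]; o=-E[:3,:3].T@E[:3,3]
    return o+r*(z-o[2])/r[2]
E
python3 - <<'E'
from h import *
a=snap('scene');b=snap('side')
save('a.png',a['img']);save('b.png',b['img'])
print(monitor.get_state()); print(a['extrinsics'],b['extrinsics'],a['K'])
E
```

```text
{'time_s': 0.1, 'joint_positions': array([ 1.05820354,  0.5764501 ,  0.02486673,  1.43779659, -0.01503459,
        1.12903714, -0.056488  ]), 'dq': array([-0.00171975, -0.00219817,  0.00070877, -0.00333983,  0.00087846,
        0.00214179, -0.00141265]), 'joint_efforts': array([ 5.80376116e-03, -7.67294383e+01,  2.25798860e+00, -2.86601901e+01,
        1.59498904e-02,  8.58065381e-03, -2.00235519e-05]), 'eef_pos': array([ 0.28048497, -0.61351912,  0.23053762]), 'eef_rot': array([-7.29528182e-04,  9.77103248e-01,  2.12764365e-01, -1.87637627e-04]), 'ft_force': array([-0.1494355 , -0.79386502,  0.68911499]), 'moment': array([ 0.02251612, -0.01881553, -0.05532942]), 'grip_force': 0.0, 'finger_gap': 0.08530968074041208}
[[ 0.6200938  -0.78447774 -0.00885221 -0.22194197]
 [-0.37786697 -0.2887601  -0.87967844  0.30824951]
 [ 0.68753199  0.5488281  -0.47548657  0.8793735 ]
 [ 0.          0.          0.          1.        ]] [[-9.98117204e-01  5.98804794e-02 -1.32806384e-02  5.16120887e-01]
 [ 4.02266409e-02  4.75628456e-01 -8.78726003e-01 -2.32454307e-04]
 [-4.63018848e-02 -8.77605777e-01 -4.77141735e-01  2.12585013e+00]
 [ 0.00000000e+00  0.00000000e+00  0.00000000e+00  1.00000000e+00]] [[350.31872559   0.         258.33430074]
 [  0.         350.31872559 193.9666906 ]
 [  0.           0.           1.        ]]
```

View pics/a.png

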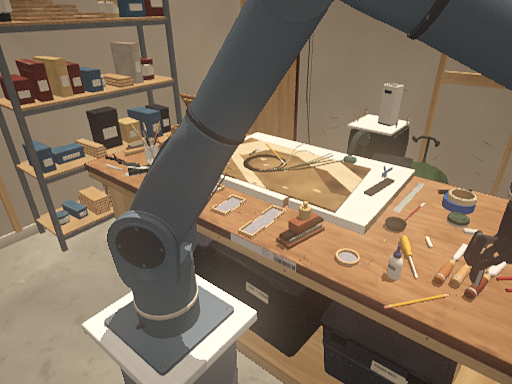

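View pics/b.png

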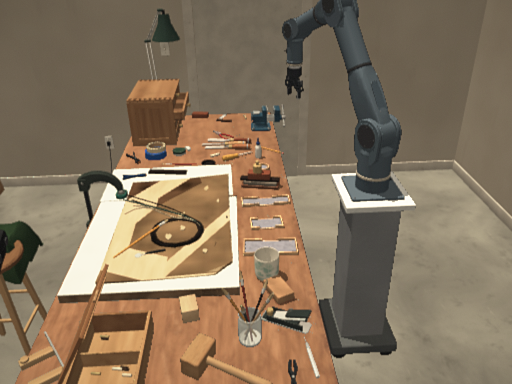

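Scene: stack near (303,228), round tray (347,257), short tray (230,205), another tray (263,221). Side: trays at (265,200), (267,222), (270,246), stack (262,178), cup (266,262). Enlarging and projecting.

```bash
python3 - <<'E'
from h import *
a=dict(np.load('/tmp/scene.npz'));b=dict(np.load('/tmp/side.npz'))
c1=cv2.resize(a['img'][180:280,190:420],None,fx=3.4,fy=3.4,interpolation=cv2.INTER_CUBIC)
c2=cv2.resize(b['img'][135:285,225:315],None,fx=4,fy=4,interpolation=cv2.INTER_CUBIC)
print(c1.shape,c2.shape)
save('c1.png',c1);save('c2.png',c2)
for n,s,pts in (('scene',a,[(303,208),(347,257),(230,205),(263,221),(395,265)]),('side',b,[(265,200),(267,222),(270,246),(262,178),(266,250)])):
    W=world(s)
    for u,v in pts: print(n,u,v,W[v,u].round(3),ray(s,u,v,0).round(3))
E
```

```text
(340, 782, 3) (600, 360, 3)
scene 303 208 [ 0.501 -0.072  0.107] [0.659 0.019 0.   ]
scene 347 257 [ 0.479 -0.249  0.008] [ 0.489 -0.245  0.   ]
scene 230 205 [0.498 0.251 0.006] [0.505 0.257 0.   ]
scene 263 221 [0.486 0.08  0.005] [0.493 0.085 0.   ]
scene 395 265 [ 0.477 -0.389  0.049] [ 0.541 -0.375  0.   ]
side 265 200 [0.489 0.088 0.01 ] [0.488 0.07  0.   ]
side 267 222 [0.494 0.253 0.004] [0.493 0.247 0.   ]
side 270 246 [0.496 0.422 0.007] [0.495 0.412 0.   ]
side 262 178 [ 0.493 -0.043  0.05 ] [ 0.487 -0.14   0.   ]
side 266 250 [0.52  0.544 0.079] [0.512 0.436 0.   ]
```

View pics/c1.png

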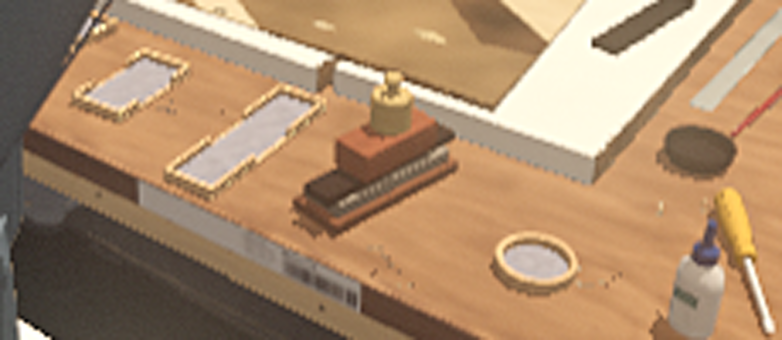

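View pics/c2.png

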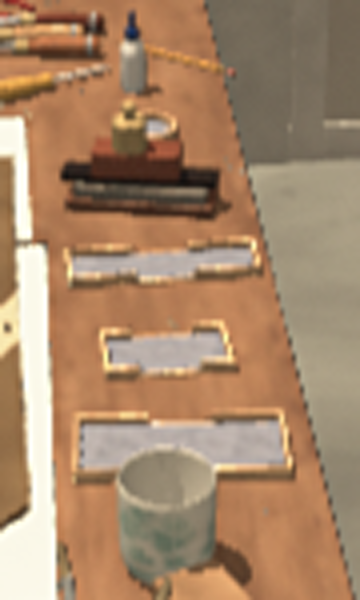

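Crops show: stack at about (0.49,-0.075) and trays, all with long axes roughly along world x; narrow tray y≈0.085, short y≈0.25, wide y≈0.42 (cup just behind it), round tray (0.48,-0.25). I'll go above the stack and look with the wrist camera.

```bash
cat >> h.py <<'E'
from scipy.spatial.transform import Rotation as R
def go(x,y,z,yaw):  # world target; tool x at angle yaw (deg) from world x, tool down
    st=monitor.get_state(); q=st['eef_rot']; A=R.from_quat([q[1],q[2],q[3],q[0]])
    T=R.from_euler('z',yaw,degrees=True)*R.from_euler('x',180,degrees=True)
    t=A.inv().apply(np.array([x,y,z])-st['eef_pos'])*100
    print('move cm',t.round(2),'rot',(A.inv()*T).as_rotvec(degrees=True).round(2),'t',round(st['time_s'],1),'pos',st['eef_pos'].round(4),'gap',round(st['finger_gap'],4))
E
python3 -c "
from h import *
go(.495,-.075,.33,0)"
```

```text
move cm [ 41.9  -40.07  -9.89] rot [-8.000e-02  2.000e-02  2.457e+01] t 0.1 pos [ 0.2805 -0.6135  0.2305] gap 0.0853
```

Emit:
{"api": "play_rows", "payload": {"moves": [{"translation": [0,0,-9.9],"delta_rot": [0,0,8],"claw": 0},{"translation": [10,-9.6,-9.9],"delta_rot": [0,0,16],"claw": 0},{"translation": [41.9,-40.1,-9.9],"delta_rot": [0,0,24.6],"claw": 0},{"translation": [41.9,-40.1,-9.9],"delta_rot": [0,0,24.6],"claw": 0},{"translation": [41.9,-40.1,-9.9],"delta_rot": [0,0,24.6],"claw": 0},{"translation": [41.9,-40.1,-9.9],"delta_rot": [0,0,24.6],"claw": 0},{"translation": [41.9,-40.1,-9.9],"delta_rot": [0,0,24.6],"claw": 0},{"translation": [41.9,-40.1,-9.9],"delta_rot": [0,0,24.6],"claw": 0},{"translation": [41.9,-40.1,-9.9],"delta_rot": [0,0,24.6],"claw": 0},{"translation": [41.9,-40.1,-9.9],"delta_rot": [0,0,24.6],"claw": 0}]}}

```text
time_s: 1.1
eef_pos: [0.4458, -0.1971, 0.3223]
eef_rot: [0.0, 1.0, -0.0, -0.0]
ft_force: [1.7, 0.5, -0.2]
finger_gap: 0.0849
grip_force: 0.0
```

Emit:
{"api": "play_rows", "payload": {"moves": [{"translation": [0,0,0],"delta_rot": [0,0,0],"claw": 0},{"translation": [0,0,0],"delta_rot": [0,0,0],"claw": 0},{"translation": [0,0,0],"delta_rot": [0,0,0],"claw": 0},{"translation": [0,0,0],"delta_rot": [0,0,0],"claw": 0}]}}

```text
time_s: 1.5
eef_pos: [0.4449, -0.2005, 0.322]
eef_rot: [0.0, 1.0, -0.002, -0.0]
ft_force: [0.2, -0.4, -0.2]
finger_gap: 0.0854
grip_force: 0.0
```

```bash
python3 -c "
from h import *
go(.495,-.075,.33,0)
w=snap('wrist');save('w1.png',w['img'])
print(w['extrinsics'].round(3),w['K'])"
```

```text
move cm [  4.96 -12.56  -0.81] rot [ 0.01  0.04 -0.18] t 1.5 pos [ 0.4449 -0.2005  0.322 ] gap 0.0854
[[-0.003 -1.     0.001 -0.199]
 [-0.955  0.003  0.297  0.36 ]
 [-0.297  0.    -0.955  0.6  ]
 [ 0.     0.     0.     1.   ]] [[274.45631588   0.         255.91669374]
 [  0.         274.45631588 195.66100949]
 [  0.           0.           1.        ]]
```

View pics/w1.png

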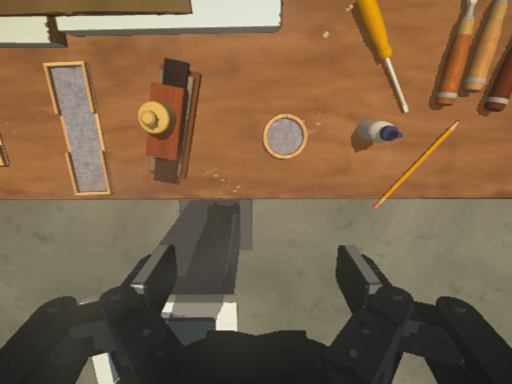

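Wrist view: narrow tray around (78,128), weight at (155,118), round tray (285,136), bottle (378,131). Measuring with depth heights and masks.

```bash
cat >> h.py <<'E'
def rect(W,m,name):
    m=cv2.morphologyEx(m.astype(np.uint8),cv2.MORPH_OPEN,np.ones((3,3)))
    n,l,st,_=cv2.connectedComponentsWithStats(m)
    for i in range(1,n):
        if st[i,4]<80: continue
        P=W[l==i]; r=cv2.minAreaRect((P[:,:2]*1000).astype(np.float32))
        (w,h),a=r[1],r[2]
        if w<h: w,h,a=h,w,a-90
        print(name,'c',np.round(r[0],1),'LxW',round(w,1),round(h,1),'yaw',round((a+90)%180-90,1),'z',np.round(np.median(P[:,2])*1000,1),'n',st[i,4],'mean',(P.mean(0)*1000).round(1))
def meas(s):
    W=world(s); z=W[...,2]; ok=(s['depth']>0)&(W[...,0]<.66)&(W[...,0]>.36)&(np.abs(W[...,1])<.62)
    ok[220:]=False
    hsv=cv2.cvtColor(s['img'],cv2.COLOR_RGB2HSV)
    for nm,lo,hi in(('knob',.12,.131),('wtop',.105,.115),('blk',.064,.076),('blank/stone',.024,.046),('sole',.009,.018)): rect(W,ok&(z>lo)&(z<hi),nm)
    rect(W,ok&(z<.009)&(z>-.003)&(hsv[...,1]<60)&(hsv[...,2]>90),'felt')
E
python3 -c "
from h import *
meas(dict(np.load('/tmp/wrist.npz')))"
```

```text
knob c [512.9 -71.2] LxW 17.5 17.1 yaw 35.4 z 126.6 n 202 mean [513.1 -72.  126.3]
wtop c [513.3 -71.4] LxW 39.5 38.2 yaw 10.2 z 107.8 n 570 mean [513.8 -74.1 107.8]
blk c [505.1 -72.2] LxW 99.8 44.6 yaw -11.1 z 71.6 n 1652 mean [504.6 -75.6  71.4]
blk c [ 491.7 -375.2] LxW 26.7 17.5 yaw -5.1 z 67.1 n 147 mean [ 492.2 -374.5   67.6]
blank/stone c [636.1 -37.9] LxW 397.6 47.7 yaw -90.0 z 37.3 n 7214 mean [638.9 -30.1  37.4]
blank/stone c [ 646.4 -367.4] LxW 41.5 16.8 yaw 34.0 z 26.3 n 288 mean [ 646.7 -365.5   26.3]
blank/stone c [ 593.9 -534. ] LxW 90.7 24.0 yaw -4.5 z 27.3 n 828 mean [ 591.8 -533.7   27.3]
blank/stone c [ 573.1 -494.5] LxW 88.9 23.7 yaw -4.7 z 27.3 n 783 mean [ 570.5 -494.2   27.2]
blank/stone c [532.3 -75.5] LxW 117.3 49.9 yaw -12.2 z 41.1 n 1005 mean [559.6 -87.9  38. ]
blank/stone c [ 551.7 -572.9] LxW 63.3 23.2 yaw -1.9 z 27.4 n 453 mean [ 545.8 -571.7   27.4]
blank/stone c [ 492.9 -367.4] LxW 24.5 7.7 yaw -4.8 z 35.5 n 83 mean [ 493.6 -366.2   35.8]
blank/stone c [436.1 -54.2] LxW 50.6 45.5 yaw 77.0 z 41.0 n 674 mean [433.1 -57.3  38.9]
sole c [ 587.6 -572.8] LxW 29.9 3.3 yaw -15.2 z 14.5 n 80 mean [ 587.2 -572.3   14.4]
sole c [ 572.1 -409.1] LxW 54.3 6.0 yaw 30.0 z 13.1 n 158 mean [ 572.1 -408.4   13.1]
sole c [555.2  86.2] LxW 73.4 63.8 yaw 1.2 z 14.8 n 657 mean [564.4  85.3  14.2]
sole c [513.7 -99.2] LxW 129.1 15.6 yaw -8.1 z 15.2 n 457 mean [ 520.7 -100.4   15. ]
sole c [ 480.3 -247.2] LxW 69.9 69.6 yaw 0.2 z 15.2 n 506 mean [ 481.3 -247.6   15. ]
sole c [420.4  98.1] LxW 72.8 30.7 yaw 1.5 z 14.4 n 264 mean [414.9 106.4  13.9]
sole c [430.  -79.7] LxW 37.7 8.7 yaw -12.2 z 15.2 n 110 mean [429.4 -80.7  14.9]
sole c [395.8  65.2] LxW 31.7 21.9 yaw -86.7 z 15.1 n 106 mean [393.   59.1  14.4]
felt c [487.6  84.6] LxW 197.2 51.9 yaw 2.1 z 6.0 n 3542 mean [493.9  86.1   5.9]
felt c [ 479.7 -248.1] LxW 55.1 54.6 yaw -0.2 z 6.0 n 936 mean [ 480.6 -248.1    6. ]
```

```bash
python3 -c "
from h import *
go(.513,-.0713,.082,0)"
```

```text
move cm [  6.77 -12.93  24.  ] rot [ 0.01  0.03 -0.17] t 1.6 pos [ 0.445  -0.2003  0.322 ] gap 0.0851
```

Emit:
{"api": "play_rows", "payload": {"moves": [{"translation": [3.4,-6.5,4],"delta_rot": [0,0,0],"claw": 0},{"translation": [6.8,-12.9,8],"delta_rot": [0,0,0],"claw": 0},{"translation": [6.8,-12.9,8],"delta_rot": [0,0,0],"claw": 0},{"translation": [6.8,-12.9,8],"delta_rot": [0,0,0],"claw": 0},{"translation": [6.8,-12.9,8],"delta_rot": [0,0,0],"claw": 0},{"translation": [6.8,-12.9,8],"delta_rot": [0,0,0],"claw": 0},{"translation": [6.8,-12.9,8],"delta_rot": [0,0,0],"claw": 0},{"translation": [6.8,-12.9,8],"delta_rot": [0,0,0],"claw": 0}]}}

```text
time_s: 2.35
eef_pos: [0.5135, -0.0718, 0.243]
eef_rot: [0.0, 1.0, -0.002, 0.001]
ft_force: [0.6, -0.2, -0.8]
finger_gap: 0.0857
grip_force: 0.0
```

```bash
python3 -c "
from h import *
w=snap('wrist')
meas(w)
go(.513,-.0713,.082,0)" | grep -E 'move|knob|wtop|blk|felt|stone'
```

```text
knob c [513.2 -70.7] LxW 17.3 17.2 yaw -45.1 z 127.0 n 254 mean [513.8 -70.9 126.6]
wtop c [513.2 -70.7] LxW 39.3 38.2 yaw 79.6 z 107.8 n 790 mean [515.4 -70.7 107.7]
blk c [533.2 -77.5] LxW 44.0 43.0 yaw 79.0 z 71.5 n 967 mean [539.9 -79.9  71.5]
blk c [ 490.  -375.5] LxW 27.9 17.2 yaw 9.1 z 67.4 n 251 mean [ 491.5 -373.9   67.9]
blk c [475.4 -66.5] LxW 46.0 31.4 yaw 85.2 z 71.5 n 687 mean [473.5 -65.2  71.5]
blank/stone c [636.1 152.2] LxW 164.8 47.4 yaw 89.8 z 37.7 n 5742 mean [636.  151.3  38.9]
blank/stone c [644.3 -79.8] LxW 310.4 30.3 yaw -89.1 z 37.3 n 5998 mean [641.4 -94.8  37.4]
blank/stone c [ 645.3 -367.1] LxW 43.5 16.5 yaw 38.5 z 26.2 n 409 mean [ 645.4 -365.2   26.2]
blank/stone c [514.9 -70.6] LxW 153.8 49.6 yaw -13.0 z 41.1 n 1370 mean [553.2 -74.   37.5]
blank/stone c [ 493.4 -373. ] LxW 32.2 20.7 yaw -16.3 z 34.9 n 307 mean [ 495.4 -368.5   34.9]
felt c [509.7  85.2] LxW 152.0 50.9 yaw 2.7 z 5.9 n 3624 mean [514.4  85.9   5.9]
felt c [495.9 259.1] LxW 115.9 61.6 yaw 2.6 z 5.8 n 2940 mean [496.2 259.3   5.8]
felt c [ 479.6 -248.6] LxW 54.9 53.4 yaw -57.4 z 6.1 n 1088 mean [ 480.  -249.1    6.1]
move cm [-0.07 -0.03 16.09] rot [ 0.03 -0.06 -0.16] t 2.4 pos [ 0.5136 -0.0715  0.2429] gap 0.0853
```

Emit:
{"api": "play_rows", "payload": {"moves": [{"translation": [-0.1,-0.1,4],"delta_rot": [0,0,0],"claw": 0},{"translation": [-0.1,-0.1,8],"delta_rot": [0,0,0],"claw": 0},{"translation": [-0.1,-0.1,11],"delta_rot": [0,0,0],"claw": 0},{"translation": [-0.1,-0.1,13.5],"delta_rot": [0,0,0],"claw": 0},{"translation": [-0.1,-0.1,15.5],"delta_rot": [0,0,0],"claw": 0},{"translation": [-0.1,-0.1,16.1],"delta_rot": [0,0,0],"claw": 0},{"translation": [-0.1,-0.1,16.1],"delta_rot": [0,0,0],"claw": 0},{"translation": [-0.1,-0.1,16.1],"delta_rot": [0,0,0],"claw": 0.2},{"translation": [-0.1,-0.1,16.1],"delta_rot": [0,0,0],"claw": 0.35},{"translation": [-0.1,-0.1,16.1],"delta_rot": [0,0,0],"claw": 0.45}], "newtons": 40}}

```text
time_s: 3.4
eef_pos: [0.5132, -0.0692, 0.0821]
eef_rot: [0.0, 1.0, -0.0, 0.001]
ft_force: [0.3, 0.5, -0.8]
finger_gap: 0.0473
grip_force: 0.0
```

Emit:
{"api": "play_rows", "payload": {"moves": [{"translation": [0,0,0],"delta_rot": [0,0,0],"claw": 0.5},{"translation": [0,0,0],"delta_rot": [0,0,0],"claw": 0.6},{"translation": [0,0,0],"delta_rot": [0,0,0],"claw": 0.8},{"translation": [0,0,0],"delta_rot": [0,0,0],"claw": 1},{"translation": [0,0,0],"delta_rot": [0,0,0],"claw": 1}]}}

```text
time_s: 3.9
eef_pos: [0.513, -0.0698, 0.0819]
eef_rot: [0.0, 1.0, -0.001, 0.0]
ft_force: [-1.1, -2.7, 5.8]
finger_gap: 0.0376
grip_force: 39.2
```

Emit:
{"api": "play_rows", "payload": {"moves": [{"translation": [0,0,-1],"delta_rot": [0,0,0],"claw": 1},{"translation": [0,0,-4],"delta_rot": [0,0,0],"claw": 1},{"translation": [0,2,-7],"delta_rot": [0,0,0],"claw": 1},{"translation": [-1,6,-7],"delta_rot": [0,0,0],"claw": 1},{"translation": [-2,10,-7],"delta_rot": [0,0,0],"claw": 1},{"translation": [-3,14,-7],"delta_rot": [0,0,0],"claw": 1},{"translation": [-3.3,17.9,-7],"delta_rot": [0,0,0],"claw": 1},{"translation": [-3.3,17.9,-5],"delta_rot": [0,0,0],"claw": 1},{"translation": [-3.3,17.9,-3],"delta_rot": [0,0,0],"claw": 1},{"translation": [-3.3,17.9,-3],"delta_rot": [0,0,0],"claw": 1}]}}

```text
time_s: 4.9
eef_pos: [0.4778, -0.2475, 0.1094]
eef_rot: [-0.001, 1.0, -0.0, -0.002]
ft_force: [-0.4, 1.3, -3.2]
finger_gap: 0.0372
grip_force: 41.2
```

```bash
python3 -c "
from h import *
w=snap('wrist');save('w2.png',w['img'])
go(.48,-.2485,.016,0)"
```

```text
move cm [0.16 0.11 9.47] rot [-0.08  0.15 -0.02] t 5.0 pos [ 0.4786 -0.2475  0.1107] gap 0.037
```

View pics/w2.png

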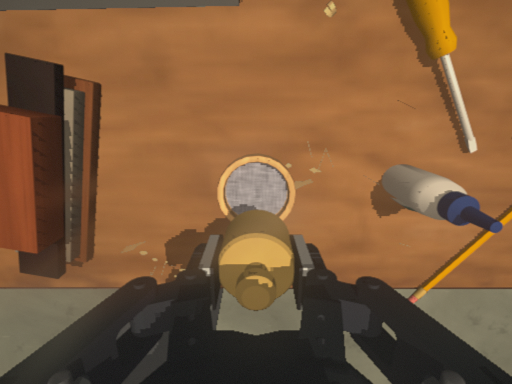

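The weight is held upright at (257,258), just above the round tray (257,190, parallax from the tilted camera). Lowering.

Emit:
{"api": "play_rows", "payload": {"moves": [{"translation": [0.15,0.1,3],"delta_rot": [0,0,0],"claw": 1},{"translation": [0.15,0.1,6],"delta_rot": [0,0,0],"claw": 1},{"translation": [0.15,0.1,8],"delta_rot": [0,0,0],"claw": 1},{"translation": [0.15,0.1,9],"delta_rot": [0,0,0],"claw": 1},{"translation": [0.15,0.1,9.2],"delta_rot": [0,0,0],"claw": 1},{"translation": [0.15,0.1,9.3],"delta_rot": [0,0,0],"claw": 1},{"translation": [0.15,0.1,9.3],"delta_rot": [0,0,0],"claw": 1},{"translation": [0.15,0.1,9.3],"delta_rot": [0,0,0],"claw": 1}]}}

```text
time_s: 5.75
eef_pos: [0.4817, -0.2493, 0.0192]
eef_rot: [0.0, 1.0, -0.0, 0.001]
ft_force: [0.2, -0.0, -4.9]
finger_gap: 0.0371
grip_force: 41.2
```

Emit:
{"api": "play_rows", "payload": {"moves": [{"translation": [0,0,0.15],"delta_rot": [0,0,0],"claw": 1},{"translation": [0,0,0.25],"delta_rot": [0,0,0],"claw": 1},{"translation": [0,0,0.3],"delta_rot": [0,0,0],"claw": 1},{"translation": [0,0,0.3],"delta_rot": [0,0,0],"claw": 1}]}}

```text
time_s: 6.15
eef_pos: [0.4813, -0.2492, 0.0159]
eef_rot: [0.0, 1.0, -0.0, 0.0]
ft_force: [-0.9, 1.1, 5.9]
finger_gap: 0.037
grip_force: 42.0
```

Emit:
{"api": "play_rows", "payload": {"moves": [{"translation": [0,0,0],"delta_rot": [0,0,0],"claw": 0.5},{"translation": [0,0,0],"delta_rot": [0,0,0],"claw": 0.4},{"translation": [0,0,0],"delta_rot": [0,0,0],"claw": 0.3},{"translation": [0,0,0],"delta_rot": [0,0,0],"claw": 0.2},{"translation": [0,0,-2],"delta_rot": [0,0,0],"claw": 0.2},{"translation": [0,0,-5],"delta_rot": [0,0,0],"claw": 0.2},{"translation": [0,0,-9],"delta_rot": [0,0,0],"claw": 0.2},{"translation": [0,0,-13],"delta_rot": [0,0,0],"claw": 0},{"translation": [0,-3,-17],"delta_rot": [0,0,0],"claw": 0},{"translation": [0,-7,-20],"delta_rot": [0,0,0],"claw": 0}]}}

```text
time_s: 7.15
eef_pos: [0.4813, -0.1803, 0.2176]
eef_rot: [0.001, 1.0, -0.002, 0.001]
ft_force: [1.2, 0.8, -0.1]
finger_gap: 0.0853
grip_force: 0.0
```

Emit:
{"api": "play_rows", "payload": {"moves": [{"translation": [0,-5,0],"delta_rot": [0,0,0],"claw": 0},{"translation": [0.5,-9,0],"delta_rot": [0,0,0],"claw": 0},{"translation": [0.5,-11,0],"delta_rot": [0,0,0],"claw": 0},{"translation": [0.5,-11,0],"delta_rot": [0,0,0],"claw": 0},{"translation": [0.5,-11,0],"delta_rot": [0,0,0],"claw": 0}]}}

```text
time_s: 7.65
eef_pos: [0.4861, -0.0693, 0.2152]
eef_rot: [0.0, 1.0, 0.0, -0.0]
ft_force: [-0.7, -1.1, -0.7]
finger_gap: 0.0854
grip_force: 0.0
```

```bash
python3 -c "
from h import *
w=snap('wrist');save('w3.png',w['img'])
meas(w)
go(.505,-.0725,.043,-11.3)"|grep -E 'move|knob|wtop|blk|felt|stone'
```

```text
blk c [504.9 -72.1] LxW 100.2 44.1 yaw -11.0 z 71.6 n 3829 mean [507.7 -72.4  71.6]
blank/stone c [636.2 -10.6] LxW 449.7 47.8 yaw -89.9 z 37.4 n 14470 mean [638.6   5.7  37.9]
blank/stone c [507.7 -69.5] LxW 167.7 49.7 yaw -12.5 z 41.1 n 2092 mean [531.6 -70.2  37.8]
blank/stone c [ 491.5 -370.9] LxW 31.4 17.1 yaw -4.1 z 34.0 n 345 mean [ 493.  -367.3   34.4]
blank/stone c [ 482.6 -246.9] LxW 39.3 35.1 yaw -25.2 z 41.6 n 810 mean [ 485.  -242.2   39.4]
felt c [501.7  84.6] LxW 169.2 51.9 yaw 2.2 z 6.0 n 4887 mean [507.8  85.7   5.9]
felt c [491.8 243.7] LxW 120.3 43.9 yaw -14.3 z 5.9 n 2072 mean [487.2 248.8   5.9]
felt c [ 482.1 -242.1] LxW 56.4 37.9 yaw -19.4 z 6.1 n 385 mean [ 482.3 -238.6    6.1]
move cm [ 1.9   0.23 17.21] rot [4.000e-02 1.000e-02 1.122e+01] t 7.7 pos [ 0.4861 -0.0701  0.2151] gap 0.0857
```

View pics/w3.png

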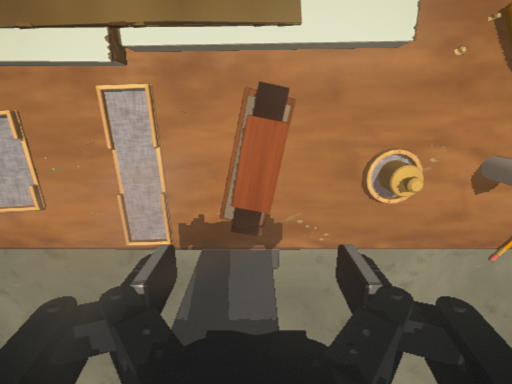

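Weight stands upright inside the round tray (400,180). The block is at (262,165), clean. Grasping it.

Emit:
{"api": "play_rows", "payload": {"moves": [{"translation": [1,0.1,4],"delta_rot": [0,0,6],"claw": 0},{"translation": [1.9,0.2,8],"delta_rot": [0,0,11.2],"claw": 0},{"translation": [1.9,0.2,11],"delta_rot": [0,0,11.2],"claw": 0},{"translation": [1.9,0.2,14],"delta_rot": [0,0,11.2],"claw": 0},{"translation": [1.9,0.2,16],"delta_rot": [0,0,11.2],"claw": 0},{"translation": [1.9,0.2,17.2],"delta_rot": [0,0,11.2],"claw": 0},{"translation": [1.9,0.2,17.2],"delta_rot": [0,0,11.2],"claw": 0.2},{"translation": [1.9,0.2,17.2],"delta_rot": [0,0,11.2],"claw": 0.35},{"translation": [1.9,0.2,17.2],"delta_rot": [0,0,11.2],"claw": 0.45},{"translation": [1.9,0.2,17.2],"delta_rot": [0,0,11.2],"claw": 0.5}], "newtons": 25}}

```text
time_s: 8.7
eef_pos: [0.5059, -0.0715, 0.0443]
eef_rot: [0.0, 0.995, -0.098, 0.001]
ft_force: [-1.0, -0.7, 6.1]
finger_gap: 0.0436
grip_force: 25.8
```

Emit:
{"api": "play_rows", "payload": {"moves": [{"translation": [0,0,0],"delta_rot": [0,0,0],"claw": 0.6},{"translation": [0,0,0],"delta_rot": [0,0,0],"claw": 0.8},{"translation": [0,0,0],"delta_rot": [0,0,0],"claw": 1},{"translation": [0,0,0],"delta_rot": [0,0,0],"claw": 1}]}}

```text
time_s: 9.1
eef_pos: [0.5059, -0.0714, 0.0444]
eef_rot: [0.0, 0.995, -0.098, 0.001]
ft_force: [-1.2, -1.6, 7.1]
finger_gap: 0.0441
grip_force: 26.0
```

```bash
python3 -c "
from h import *
go(.496,.2585,.1,2.6)"
```

```text
move cm [ -7.4  -32.17  -5.58] rot [ 1.000e-02 -1.200e-01 -1.385e+01] t 9.1 pos [ 0.5059 -0.0714  0.0444] gap 0.0441
```

Emit:
{"api": "play_rows", "payload": {"moves": [{"translation": [0,0,-1],"delta_rot": [0,0,0],"claw": 1},{"translation": [0,0,-3.5],"delta_rot": [0,0,0],"claw": 1},{"translation": [0,0,-6],"delta_rot": [0,0,0],"claw": 1},{"translation": [-0.5,-3,-7.5],"delta_rot": [0,0,-1],"claw": 1},{"translation": [-1.5,-7,-7.5],"delta_rot": [0,0,-4],"claw": 1},{"translation": [-2.5,-11,-7.5],"delta_rot": [0,0,-7],"claw": 1},{"translation": [-3.5,-15,-7.5],"delta_rot": [0,0,-10],"claw": 1},{"translation": [-4.5,-19,-7.5],"delta_rot": [0,0,-13],"claw": 1},{"translation": [-5.3,-23,-7.5],"delta_rot": [0,0,-13.9],"claw": 1},{"translation": [-6,-26,-7.5],"delta_rot": [0,0,-13.9],"claw": 1}]}}

```text
time_s: 10.1
eef_pos: [0.4966, 0.1987, 0.1192]
eef_rot: [-0.001, 1.0, 0.025, 0.0]
ft_force: [0.6, -0.5, -1.0]
finger_gap: 0.0436
grip_force: 25.9
```

```bash
python3 -c "
from h import *
w=snap('wrist');save('w4.png',w['img'])
meas(w)
go(.496,.2585,.06,2.6)"|grep -E 'move|blk|felt'
```

```text
felt c [520.8 418.3] LxW 134.9 68.7 yaw -2.6 z 5.9 n 7733 mean [520.  414.6   6. ]
felt c [529.3  86.1] LxW 114.3 50.5 yaw -0.1 z 6.1 n 6005 mean [532.7  86.1   6.1]
felt c [509.4 262.1] LxW 90.4 58.6 yaw 3.5 z 6.0 n 4729 mean [514.8 266.    6. ]
move cm [ 0.26 -5.36  5.96] rot [-0.29 -0.09  0.49] t 10.2 pos [0.4962 0.2045 0.1193] gap 0.0435
```

View pics/w4.png

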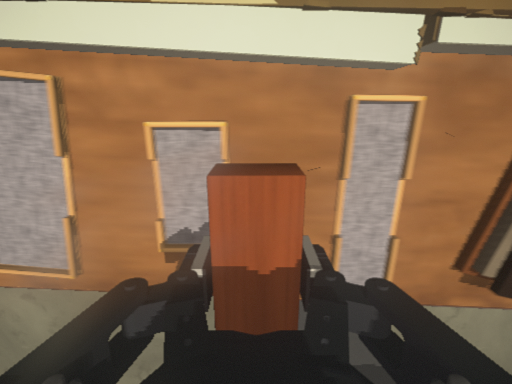

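The block is held level at (256,245); the short tray is at (190,185), left of it. Moving over it.

Emit:
{"api": "play_rows", "payload": {"moves": [{"translation": [0.2,-3,0],"delta_rot": [0,0,0.4],"claw": 1},{"translation": [0.2,-5.4,0],"delta_rot": [0,0,0.4],"claw": 1},{"translation": [0.2,-5.4,2],"delta_rot": [0,0,0.4],"claw": 1},{"translation": [0.2,-5.4,5],"delta_rot": [0,0,0.4],"claw": 1},{"translation": [0.2,-5.4,8],"delta_rot": [0,0,0.4],"claw": 1},{"translation": [0.2,-5.4,9],"delta_rot": [0,0,0.4],"claw": 1},{"translation": [0.2,-5.4,9],"delta_rot": [0,0,0.4],"claw": 1}]}}

```text
time_s: 10.85
eef_pos: [0.4958, 0.2491, 0.0276]
eef_rot: [0.001, 1.0, 0.02, -0.001]
ft_force: [-0.2, -0.8, -1.5]
finger_gap: 0.0438
grip_force: 25.9
```

```bash
python3 -c "
from h import *
w=snap('wrist');save('w5.png',w['img'])
meas(w)
go(.496,.2587,.0084,2.6)"|grep -E 'move|felt'
```

```text
felt c [541.8 397.4] LxW 90.2 33.5 yaw -1.8 z 6.0 n 4504 mean [535.9 396.    6. ]
felt c [539.6 105.8] LxW 70.3 27.5 yaw 17.4 z 6.1 n 1761 mean [533.5  97.4   6.1]
felt c [528.6 261.1] LxW 61.0 50.6 yaw -87.8 z 6.1 n 3001 mean [539.2 269.6   6.1]
move cm [-0.02 -0.92  2.03] rot [ 0.01  0.02 -0.34] t 10.9 pos [0.4965 0.2495 0.0287] gap 0.0436
```

View pics/w5.png

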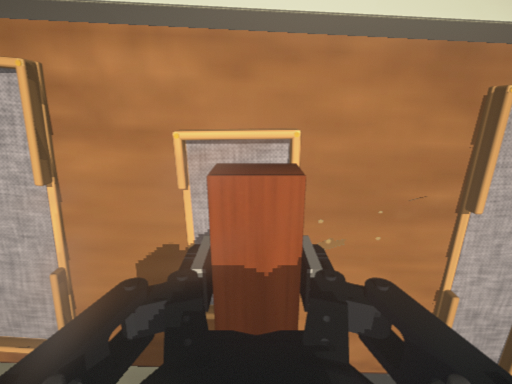

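Block is about 10 mm right of the tray's centre line (tray walls at columns 180 and 297). Shifting, then lowering.

Emit:
{"api": "play_rows", "payload": {"moves": [{"translation": [0,-1,0],"delta_rot": [0,0,-0.3],"claw": 1},{"translation": [0,-1,0],"delta_rot": [0,0,-0.3],"claw": 1},{"translation": [0,-1,0.8],"delta_rot": [0,0,-0.3],"claw": 1},{"translation": [0,-1,1.5],"delta_rot": [0,0,-0.3],"claw": 1},{"translation": [0,-1,1.8],"delta_rot": [0,0,-0.3],"claw": 1},{"translation": [0,-1,2.0],"delta_rot": [0,0,-0.3],"claw": 1},{"translation": [0,-1,2.0],"delta_rot": [0,0,-0.3],"claw": 1}]}}

```text
time_s: 11.6
eef_pos: [0.4957, 0.2592, 0.0084]
eef_rot: [0.0, 1.0, 0.022, -0.0]
ft_force: [-2.9, -0.9, 5.5]
finger_gap: 0.0435
grip_force: 26.9
```

Emit:
{"api": "play_rows", "payload": {"moves": [{"translation": [0,0,0],"delta_rot": [0,0,0],"claw": 0.45},{"translation": [0,0,0],"delta_rot": [0,0,0],"claw": 0.35},{"translation": [0,0,0],"delta_rot": [0,0,0],"claw": 0.35},{"translation": [0,0,-1.5],"delta_rot": [0,0,0],"claw": 0.35},{"translation": [0,0,-5],"delta_rot": [0,0,0],"claw": 0.35},{"translation": [0,0,-9],"delta_rot": [0,0,0],"claw": 0.2},{"translation": [0,0,-13],"delta_rot": [0,0,0],"claw": 0},{"translation": [0,4,-16],"delta_rot": [0,0,0],"claw": 0},{"translation": [0,8,-19],"delta_rot": [0,0,0],"claw": 0},{"translation": [0,12,-21],"delta_rot": [0,0,0],"claw": 0}]}}

```text
time_s: 12.6
eef_pos: [0.5018, 0.1386, 0.2203]
eef_rot: [-0.0, 1.0, 0.023, 0.001]
ft_force: [1.7, -0.3, -0.6]
finger_gap: 0.0853
grip_force: 0.0
```

Emit:
{"api": "play_rows", "payload": {"moves": [{"translation": [0,4,0],"delta_rot": [0,0,3],"claw": 0},{"translation": [0,8,0],"delta_rot": [0,0,6],"claw": 0},{"translation": [0,12,0],"delta_rot": [0,0,10],"claw": 0},{"translation": [0,16,0],"delta_rot": [0,0,14],"claw": 0},{"translation": [0,20,0],"delta_rot": [0,0,14],"claw": 0},{"translation": [0,20,0],"delta_rot": [0,0,14],"claw": 0},{"translation": [0,20,0],"delta_rot": [0,0,14],"claw": 0},{"translation": [0,20,0],"delta_rot": [0,0,14],"claw": 0}]}}

```text
time_s: 13.4
eef_pos: [0.5104, -0.059, 0.2181]
eef_rot: [-0.0, 0.995, -0.099, -0.0]
ft_force: [-0.4, 0.3, 0.6]
finger_gap: 0.0851
grip_force: 0.0
```

```bash
python3 - <<'E'
from h import *
w=snap('wrist');save('w6.png',w['img'])
W=world(w);z=W[...,2];near=(abs(W[...,1]+.07)<.08)&(W[...,0]<.61)&(W[...,0]>.36)&(w['depth']>0)
near[230:]=False
rect(W,near&(z>.038)&(z<.046),'blank'); rect(W,near&(z>.027)&(z<.035),'stone'); rect(W,near&(z>.008),'all')
m=dict(w);meas(w)
go(.505,-.0725,.033,-11.3)
E
```

```text
blank c [514.6 -73.7] LxW 151.6 33.8 yaw -11.6 z 41.6 n 3608 mean [520.1 -74.4  41.6]
stone c [508.6 -48.9] LxW 140.2 10.6 yaw -12.0 z 30.6 n 882 mean [511.3 -50.   30.6]
stone c [516.1 -94.6] LxW 107.4 5.4 yaw -12.1 z 30.6 n 340 mean [522.6 -95.8  30.6]
all c [509.2 -70.5] LxW 163.7 61.4 yaw -12.3 z 41.0 n 5873 mean [517.9 -71.2  34.9]
blank/stone c [636.   -2.9] LxW 465.8 47.9 yaw 90.0 z 37.4 n 12905 mean [639.1   5.2  38. ]
blank/stone c [519.6 -72.7] LxW 142.4 49.7 yaw -12.0 z 41.3 n 4529 mean [523.7 -72.8  38.7]
blank/stone c [ 491.8 -365.8] LxW 19.9 5.1 yaw 2.5 z 27.4 n 81 mean [ 492.3 -365.4   27.7]
blank/stone c [ 483.1 -247.1] LxW 39.3 35.8 yaw -27.9 z 41.5 n 832 mean [ 486.  -242.7   39.3]
blank/stone c [530.1 251.3] LxW 38.4 36.8 yaw 75.6 z 35.1 n 767 mean [528.9 249.   33.7]
sole c [ 630.2 -362.4] LxW 38.1 3.5 yaw 32.5 z 14.1 n 185 mean [ 631.9 -361.6   13.8]
sole c [558.3 -56.7] LxW 59.8 13.5 yaw -12.3 z 15.6 n 262 mean [565.3 -55.1  15.5]
sole c [507.6 -99.1] LxW 140.5 10.2 yaw -9.7 z 15.5 n 399 mean [ 518.1 -100.6   15.4]
sole c [ 494.2 -369.5] LxW 27.3 11.5 yaw -14.5 
[... 263 characters left out ...]
135 mean [506.5 -40.6  15.5]
sole c [555.2 243.2] LxW 56.9 28.9 yaw 60.2 z 15.0 n 299 mean [551.7 237.5  14.4]
sole c [523.9 238.7] LxW 43.9 3.3 yaw 4.1 z 13.6 n 178 mean [523.8 238.5  13.5]
sole c [466.  -31.9] LxW 33.9 4.2 yaw -12.2 z 15.5 n 96 mean [466.3 -31.9  15.5]
felt c [524.5  85.5] LxW 123.3 51.3 yaw 3.2 z 6.0 n 3100 mean [528.9  85.9   6. ]
felt c [ 482.9 -242.2] LxW 55.8 37.1 yaw -25.1 z 6.0 n 407 mean [ 482.9 -238.6    6. ]
felt c [549.7 264.8] LxW 51.4 9.6 yaw -87.1 z 5.9 n 237 mean [549.5 264.5   6. ]
felt c [512.4 233.9] LxW 28.2 8.8 yaw 2.2 z 5.9 n 116 mean [512.2 233.9   5.9]
move cm [-0.26  1.47 18.51] rot [-0.03  0.02 -0.02] t 13.4 pos [ 0.5104 -0.0587  0.2181] gap 0.0856
```

View pics/w6.png

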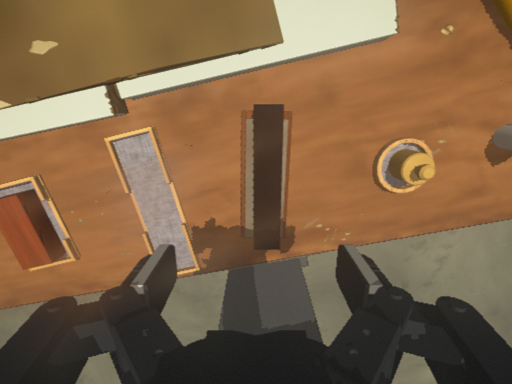

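Block lies in the short tray (40,222). The blank is at (268,175), on the stone. Pre-closing partly and going down over the blank's centre.

Emit:
{"api": "play_rows", "payload": {"moves": [{"translation": [-0.7,1.4,4],"delta_rot": [0,0,0.5],"claw": 0.45},{"translation": [-0.7,1.4,8],"delta_rot": [0,0,0.5],"claw": 0.45},{"translation": [-0.7,1.4,11.5],"delta_rot": [0,0,0.5],"claw": 0.45},{"translation": [-0.7,1.4,14.5],"delta_rot": [0,0,0.5],"claw": 0.45},{"translation": [-0.7,1.4,16.5],"delta_rot": [0,0,0.5],"claw": 0.45},{"translation": [-0.7,1.4,17.8],"delta_rot": [0,0,0.5],"claw": 0.45},{"translation": [-0.7,1.4,18.3],"delta_rot": [0,0,0.5],"claw": 0.45},{"translation": [-0.7,1.4,18.5],"delta_rot": [0,0,0.5],"claw": 0.45},{"translation": [-0.7,1.4,18.5],"delta_rot": [0,0,0.5],"claw": 0.45}]}}

```text
time_s: 14.35
eef_pos: [0.5011, -0.0719, 0.0335]
eef_rot: [-0.0, 0.995, -0.104, 0.0]
ft_force: [0.5, -0.1, 0.0]
finger_gap: 0.0473
grip_force: 0.0
```

```bash
python3 - <<'E'
from h import *
w=snap('wrist');save('w7.png',cv2.resize(w['img'][130:330,130:390],None,fx=3,fy=3))
go(.5005,-.0708,.033,-11.8)
E
```

```text
move cm [-0.1  -0.11  0.08] rot [-0.01 -0.05 -0.1 ] t 14.4 pos [ 0.5012 -0.0721  0.0338] gap 0.0469
```

View pics/w7.png

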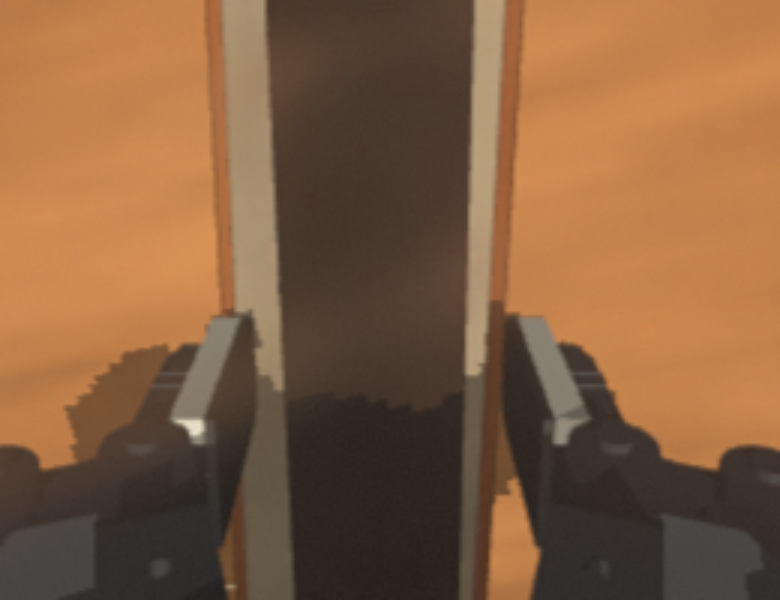

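Fingers straddle the blank evenly (pads at columns 252/505, blank 285–465), just above the stone. Closing.

Emit:
{"api": "play_rows", "payload": {"moves": [{"translation": [0,0,0.15],"delta_rot": [0,0,0],"claw": 0.45},{"translation": [0,0,0.15],"delta_rot": [0,0,0],"claw": 0.52},{"translation": [0,0,0.15],"delta_rot": [0,0,0],"claw": 0.56},{"translation": [0,0,0.15],"delta_rot": [0,0,0],"claw": 0.6},{"translation": [0,0,0.15],"delta_rot": [0,0,0],"claw": 0.7},{"translation": [0,0,0.15],"delta_rot": [0,0,0],"claw": 0.9},{"translation": [0,0,0.15],"delta_rot": [0,0,0],"claw": 1}], "newtons": 30}}

```text
time_s: 15.1
eef_pos: [0.501, -0.0723, 0.0321]
eef_rot: [-0.0, 0.995, -0.104, 0.0]
ft_force: [-0.2, 1.0, 5.1]
finger_gap: 0.0331
grip_force: 29.7
```

Emit:
{"api": "play_rows", "payload": {"moves": [{"translation": [0,0,-0.5],"delta_rot": [0,0,0],"claw": 1},{"translation": [0,0,-2],"delta_rot": [0,0,0],"claw": 1},{"translation": [0,0,-5],"delta_rot": [0,0,0],"claw": 1},{"translation": [-0.5,-2,-6],"delta_rot": [0,0,-2],"claw": 1},{"translation": [-1.5,-5,-6],"delta_rot": [0,0,-6],"claw": 1},{"translation": [-2.5,-9,-6],"delta_rot": [0,0,-10],"claw": 1},{"translation": [-3.8,-12.5,-6],"delta_rot": [0,0,-13],"claw": 1},{"translation": [-4.5,-15.1,-6],"delta_rot": [0,0,-14.2],"claw": 1},{"translation": [-4.5,-15.1,-6],"delta_rot": [0,0,-14.2],"claw": 1},{"translation": [-4.5,-15.1,-6],"delta_rot": [0,0,-14.2],"claw": 1}]}}

```text
time_s: 16.1
eef_pos: [0.4878, 0.0849, 0.0918]
eef_rot: [0.0, 1.0, 0.02, -0.0]
ft_force: [-0.1, -0.7, -1.0]
finger_gap: 0.0327
grip_force: 30.4
```

```bash
python3 - <<'E'
from h import *
w=snap('wrist');save('w8.png',w['img'])
W=world(w);z=W[...,2]; ok=(w['depth']>0)&(W[...,0]<.61)&(abs(W[...,1]-.085)<.07);ok[300:]=False
rect(W,ok&(z>.06)&(z<.14),'blank'); hsv=cv2.cvtColor(w['img'],cv2.COLOR_RGB2HSV); rect(W,ok&(z>.01)&(z<.02),'wall')
go(.488,.085,.03,2.3)
E
```

```text
blank c [517.5  86.6] LxW 119.6 60.3 yaw 3.7 z 101.5 n 17287 mean [520.2  86.2 104.7]
wall c [554.3  86.3] LxW 73.2 61.6 yaw 2.4 z 15.5 n 1155 mean [573.7  75.   15.4]
move cm [ 0.02 -0.11  6.18] rot [ 0.03  0.01 -0.06] t 16.1 pos [0.4879 0.0839 0.0918] gap 0.0332
```

View pics/w8.png

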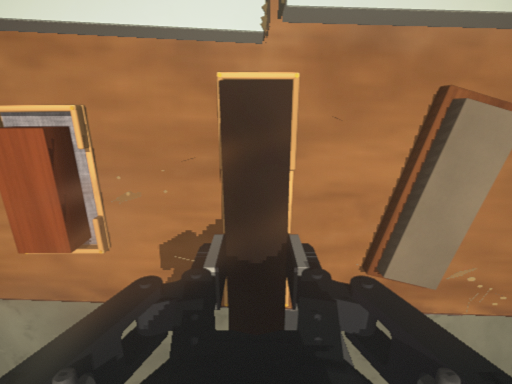

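Blank is level and aligned over the narrow tray (column ~255). Lowering.

Emit:
{"api": "play_rows", "payload": {"moves": [{"translation": [0,0,2.5],"delta_rot": [0,0,0],"claw": 1},{"translation": [0,0,5],"delta_rot": [0,0,0],"claw": 1},{"translation": [0,0,7],"delta_rot": [0,0,0],"claw": 1},{"translation": [0,0,7.9],"delta_rot": [0,0,0],"claw": 1},{"translation": [0,0,8.2],"delta_rot": [0,0,0],"claw": 1},{"translation": [0,0,8.4],"delta_rot": [0,0,0],"claw": 1},{"translation": [0,0,8.4],"delta_rot": [0,0,0],"claw": 1},{"translation": [0,0,8.4],"delta_rot": [0,0,0],"claw": 1}]}}

```text
time_s: 16.95
eef_pos: [0.4884, 0.0846, 0.0084]
eef_rot: [-0.0, 1.0, 0.02, 0.001]
ft_force: [0.5, -0.1, -1.3]
finger_gap: 0.0327
grip_force: 30.4
```

Emit:
{"api": "play_rows", "payload": {"moves": [{"translation": [0,0,0.1],"delta_rot": [0,0,0],"claw": 1},{"translation": [0,0,0.15],"delta_rot": [0,0,0],"claw": 1},{"translation": [0,0,0.15],"delta_rot": [0,0,0],"claw": 1}]}}

```text
time_s: 17.25
eef_pos: [0.4884, 0.0848, 0.0071]
eef_rot: [-0.0, 1.0, 0.02, 0.001]
ft_force: [-1.9, -0.3, 9.0]
finger_gap: 0.0331
grip_force: 31.5
```

Emit:
{"api": "play_rows", "payload": {"moves": [{"translation": [0,0,0],"delta_rot": [0,0,0],"claw": 0.55},{"translation": [0,0,0],"delta_rot": [0,0,0],"claw": 0.45},{"translation": [0,0,0],"delta_rot": [0,0,0],"claw": 0.45},{"translation": [0,0,-1.5],"delta_rot": [0,0,0],"claw": 0.4},{"translation": [0,0,-5],"delta_rot": [0,0,0],"claw": 0.3},{"translation": [0,0,-9],"delta_rot": [0,0,0],"claw": 0.2},{"translation": [0,1,-13],"delta_rot": [0,0,3],"claw": 0},{"translation": [0,5,-17],"delta_rot": [0,0,7],"claw": 0},{"translation": [0,9,-20],"delta_rot": [0,0,11],"claw": 0},{"translation": [0,13,-22],"delta_rot": [0,0,14.2],"claw": 0}]}}

```text
time_s: 18.25
eef_pos: [0.4933, -0.0449, 0.2279]
eef_rot: [-0.0, 0.995, -0.104, 0.001]
ft_force: [1.5, -0.9, 0.2]
finger_gap: 0.0855
grip_force: 0.0
```

Emit:
{"api": "play_rows", "payload": {"moves": [{"translation": [0,2.5,0],"delta_rot": [0,0,0],"claw": 0},{"translation": [0,2.5,0],"delta_rot": [0,0,0],"claw": 0},{"translation": [0,2.5,0],"delta_rot": [0,0,0],"claw": 0},{"translation": [0,2.5,0],"delta_rot": [0,0,0],"claw": 0}]}}

```text
time_s: 18.65
eef_pos: [0.4878, -0.0675, 0.2252]
eef_rot: [-0.0, 0.995, -0.103, -0.0]
ft_force: [-0.7, 0.5, -0.2]
finger_gap: 0.0855
grip_force: 0.0
```

```bash
python3 - <<'E'
from h import *
w=snap('wrist');save('w9.png',w['img'])
W=world(w);z=W[...,2];near=(abs(W[...,1]+.07)<.08)&(W[...,0]<.61)&(W[...,0]>.36)&(w['depth']>0)
near[300:]=False
rect(W,near&(z>.026)&(z<.035),'stone'); rect(W,near&(z>.008)&(z<.035),'all')
go(.5,-.07,.017,-12)
E
```

```text
stone c [499.7 -67.7] LxW 151.6 50.1 yaw -12.5 z 30.6 n 4810 mean [504.6 -68.8  30.6]
all c [499.4 -67.6] LxW 169.9 62.1 yaw -12.5 z 30.3 n 6130 mean [507.8 -69.6  27.4]
move cm [1.260e+00 2.000e-02 2.082e+01] rot [-0.02  0.05  0.19] t 18.7 pos [ 0.4879 -0.0673  0.2252] gap 0.0854
```

View pics/w9.png

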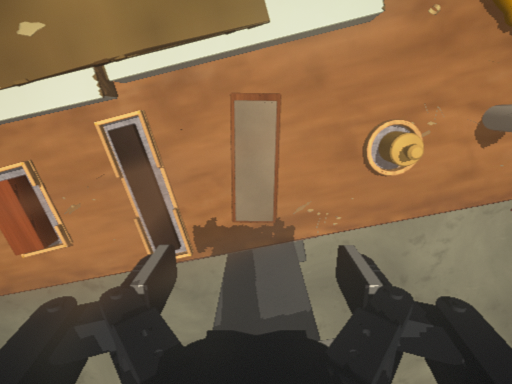

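Blank lies in the narrow tray (145,185); bare stone at (256,158), measured centre (0.4995,-0.0676), yaw -12.5°. Gripping the stone proper above the sole.

Emit:
{"api": "play_rows", "payload": {"moves": [{"translation": [1.1,-0.2,4],"delta_rot": [0,0,0.6],"claw": 0.2},{"translation": [1.1,-0.2,8],"delta_rot": [0,0,0.6],"claw": 0.2},{"translation": [1.1,-0.2,12],"delta_rot": [0,0,0.6],"claw": 0.2},{"translation": [1.1,-0.2,16],"delta_rot": [0,0,0.6],"claw": 0.2},{"translation": [1.1,-0.2,18.5],"delta_rot": [0,0,0.6],"claw": 0.2},{"translation": [1.1,-0.2,20.2],"delta_rot": [0,0,0.6],"claw": 0.25},{"translation": [1.1,-0.2,20.8],"delta_rot": [0,0,0.6],"claw": 0.25},{"translation": [1.1,-0.2,20.8],"delta_rot": [0,0,0.6],"claw": 0.25},{"translation": [1.1,-0.2,20.8],"delta_rot": [0,0,0.6],"claw": 0.35},{"translation": [1.1,-0.2,20.8],"delta_rot": [0,0,0.6],"claw": 0.4}], "newtons": 60}}

```text
time_s: 19.7
eef_pos: [0.4998, -0.0687, 0.0186]
eef_rot: [-0.0, 0.994, -0.109, 0.001]
ft_force: [0.6, 1.2, -1.0]
finger_gap: 0.0514
grip_force: 0.5
```

Emit:
{"api": "play_rows", "payload": {"moves": [{"translation": [0,0,0],"delta_rot": [0,0,0],"claw": 0.5},{"translation": [0,0,0],"delta_rot": [0,0,0],"claw": 0.7},{"translation": [0,0,0],"delta_rot": [0,0,0],"claw": 1},{"translation": [0,0,0],"delta_rot": [0,0,0],"claw": 1}]}}

```text
time_s: 20.1
eef_pos: [0.4998, -0.0687, 0.0191]
eef_rot: [-0.0, 0.994, -0.109, 0.001]
ft_force: [-1.7, 2.2, 8.5]
finger_gap: 0.0481
grip_force: 61.1
```

Emit:
{"api": "play_rows", "payload": {"moves": [{"translation": [0,0,-0.5],"delta_rot": [0,0,0],"claw": 1},{"translation": [0,0,-1.5],"delta_rot": [0,0,0],"claw": 1},{"translation": [0,0,-3.5],"delta_rot": [0,0,0],"claw": 1},{"translation": [0,0,-6],"delta_rot": [0,0,0],"claw": 1},{"translation": [0,0,-9],"delta_rot": [0,0,0],"claw": 1},{"translation": [0,0,-10],"delta_rot": [0,0,0],"claw": 1},{"translation": [0,0,-10],"delta_rot": [0,0,0],"claw": 1}]}}

```text
time_s: 20.8
eef_pos: [0.4999, -0.0692, 0.1193]
eef_rot: [-0.0, 0.994, -0.109, 0.002]
ft_force: [1.3, 0.2, -4.5]
finger_gap: 0.0481
grip_force: 63.2
```

```bash
python3 -c "
from h import *
print(monitor.get_state()['moment'])
go(.495,.415,.117,0)"
```

```text
[-0.04630497  0.01889438 -0.03208368]
move cm [-11.   -47.16   0.21] rot [-1.000e-02 -1.900e-01 -1.254e+01] t 20.8 pos [ 0.4999 -0.0692  0.1193] gap 0.0481
```

Emit:
{"api": "play_rows", "payload": {"moves": [{"translation": [-0.5,-2,0],"delta_rot": [0,0,-1],"claw": 1},{"translation": [-1.2,-5,0],"delta_rot": [0,0,-2],"claw": 1},{"translation": [-2.2,-9,0],"delta_rot": [0,0,-4],"claw": 1},{"translation": [-3.1,-13,0],"delta_rot": [0,0,-6],"claw": 1},{"translation": [-4,-17,0],"delta_rot": [0,0,-8],"claw": 1},{"translation": [-4.9,-21,0],"delta_rot": [0,0,-10],"claw": 1},{"translation": [-5.8,-25,0],"delta_rot": [0,0,-12],"claw": 1},{"translation": [-6.8,-29,0],"delta_rot": [0,0,-12.5],"claw": 1},{"translation": [-7.7,-33,0],"delta_rot": [0,0,-12.5],"claw": 1},{"translation": [-8.4,-36,0],"delta_rot": [0,0,-12.5],"claw": 1}]}}

```text
time_s: 21.8
eef_pos: [0.4939, 0.3034, 0.116]
eef_rot: [0.0, 1.0, 0.001, -0.001]
ft_force: [1.1, -0.1, -3.6]
finger_gap: 0.048
grip_force: 63.1
```

```bash
python3 - <<'E'
from h import *
w=snap('wrist');save('w10.png',w['img'])
W=world(w);z=W[...,2]; ok=(w['depth']>0)&(W[...,0]<.61)&(W[...,1]>.345)&(W[...,1]<.48);ok[300:]=False
rect(W,ok&(z>.01)&(z<.02),'wall')
meas(w)
go(.495,.415,.117,0)
E
```

```text
wall c [560.7 419.6] LxW 90.9 68.5 yaw 87.5 z 15.3 n 1914 mean [572.2 421.3  14.9]
wall c [430.9 466.9] LxW 70.6 28.7 yaw 18.8 z 14.7 n 606 mean [428.1 464.2  14.2]
wall c [444.7 382.4] LxW 39.4 5.2 yaw -3.0 z 15.3 n 223 mean [446.  381.8  14.8]
wall c [399.3 414. ] LxW 22.9 5.6 yaw 86.2 z 14.6 n 125 mean [400.4 413.7  14.1]
knob c [542.  303.3] LxW 53.9 50.4 yaw 0.0 z 127.2 n 10860 mean [543.8 303.4 127.2]
wtop c [543.3 303.3] LxW 68.9 62.3 yaw 0.0 z 112.0 n 3309 mean [562.  303.4 112. ]
blank/stone c [627.8 304.6] LxW 391.6 32.0 yaw 89.9 z 37.3 n 25905 mean [627.1 300.   37.2]
blank/stone c [511.8 247.3] LxW 67.9 20.0 yaw 0.9 z 35.6 n 1746 mean [512.8 247.6  35.6]
sole c [560.7 419.6] LxW 90.9 68.5 yaw 87.5 z 15.2 n 2009 mean [571.7 422.   14.6]
sole c [553.9 102.7] LxW 73.9 34.0 yaw 0.7 z 14.9 n 1069 mean [561.1 114.2  14.3]
sole c [523.1  87. ] LxW 109.6 36.2 yaw 2.8 z 16.6 n 4227 mean [521.7  91.5  16. ]
sole c [545.1 238.7] LxW 34.0 25.9 yaw 2.8 z 15.4 n 423 mean [550.6 233.9  14.9]
felt c [527.2 423.4] LxW 124.6 78.3 yaw -1.1 z 6.0 n 10863 mean [531.4 423.8   6. ]
felt c [581.7  93.4] LxW 27.5 7.9 yaw -86.6 z 6.2 n 272 mean [581.4  93.6   6.2]
felt c [549.6 241.6] LxW 17.6 11.7 yaw 89.7 z 6.2 n 228 mean [550.  241.3   6.2]
felt c [490.4 107. ] LxW 48.7 9.2 yaw 2.1 z 6.2 n 377 mean [490.5 107.    6.1]
move cm [  0.26 -10.55  -0.05] rot [-0.24  0.1   0.37] t 21.9 pos [0.4931 0.3095 0.116 ] gap 0.0479
```

View pics/w10.png

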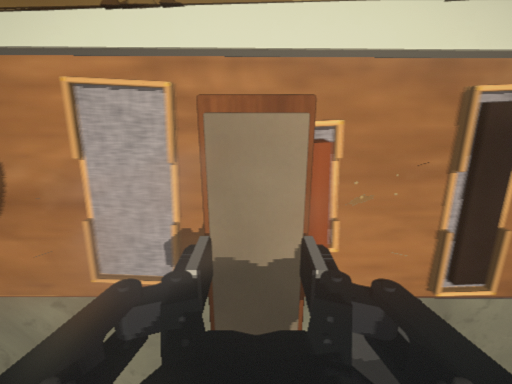

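Stone is level in the grip (258,200); wide tray is at (130,180), computed centre (0.496,0.422), yaw -2.5°. Moving over it.

Emit:
{"api": "play_rows", "payload": {"moves": [{"translation": [0.1,-4,0],"delta_rot": [0,0,1],"claw": 1},{"translation": [0.2,-8,0],"delta_rot": [0,0,2],"claw": 1},{"translation": [0.2,-10.5,0],"delta_rot": [0,0,2.8],"claw": 1},{"translation": [0.2,-10.5,0],"delta_rot": [0,0,2.8],"claw": 1},{"translation": [0.2,-10.5,2],"delta_rot": [0,0,2.8],"claw": 1},{"translation": [0.2,-10.5,4],"delta_rot": [0,0,2.8],"claw": 1},{"translation": [0.2,-10.5,5],"delta_rot": [0,0,2.8],"claw": 1},{"translation": [0.2,-10.5,5],"delta_rot": [0,0,2.8],"claw": 1},{"translation": [0.2,-10.5,5],"delta_rot": [0,0,2.8],"claw": 1}]}}

```text
time_s: 22.75
eef_pos: [0.4974, 0.4052, 0.0676]
eef_rot: [0.0, 1.0, -0.025, -0.0]
ft_force: [0.5, 0.9, -3.1]
finger_gap: 0.048
grip_force: 63.4
```

```bash
python3 - <<'E'
from h import *
w=snap('wrist');save('w11.png',w['img'])
W=world(w);z=W[...,2]; ok=(w['depth']>0)&(W[...,0]<.61)&(W[...,1]>.345)&(W[...,1]<.48);ok[300:]=False
rect(W,ok&(z>.01)&(z<.02),'wall'); rect(W,ok&(z>.035),'st')
go(.496,.4218,.0231,-2.5)
E
```

```text
wall c [560.5 419.7] LxW 89.9 68.6 yaw 87.1 z 15.4 n 2040 mean [580.1 433.6  15.1]
st c [519.  403.7] LxW 124.9 115.0 yaw -3.1 z 79.0 n 28289 mean [526.1 403.7  84.8]
move cm [-0.25 -1.61  4.51] rot [-0.03 -0.03 -0.35] t 22.8 pos [0.4977 0.4056 0.0682] gap 0.0479
```

View pics/w11.png

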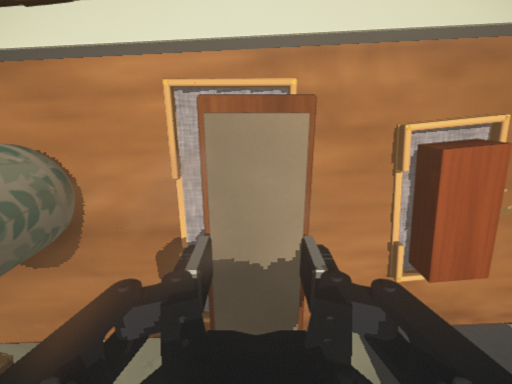

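Cup at the far left (30,210), clear. Tray walls at columns 170/292 against the stone at 200–315: shift 16 mm left, then lower.

Emit:
{"api": "play_rows", "payload": {"moves": [{"translation": [-0.2,-1.6,0],"delta_rot": [0,0,-0.1],"claw": 1},{"translation": [-0.2,-1.6,0.5],"delta_rot": [0,0,-0.1],"claw": 1},{"translation": [-0.2,-1.6,2],"delta_rot": [0,0,-0.1],"claw": 1},{"translation": [-0.2,-1.6,3.3],"delta_rot": [0,0,-0.1],"claw": 1},{"translation": [-0.2,-1.6,4],"delta_rot": [0,0,-0.1],"claw": 1},{"translation": [-0.2,-1.6,4.3],"delta_rot": [0,0,-0.1],"claw": 1},{"translation": [-0.2,-1.6,4.4],"delta_rot": [0,0,-0.1],"claw": 1},{"translation": [-0.2,-1.6,4.4],"delta_rot": [0,0,-0.1],"claw": 1}]}}

```text
time_s: 23.6
eef_pos: [0.4962, 0.4216, 0.0236]
eef_rot: [-0.0, 1.0, -0.024, 0.0]
ft_force: [-0.8, 0.3, -3.4]
finger_gap: 0.0481
grip_force: 63.5
```

Emit:
{"api": "play_rows", "payload": {"moves": [{"translation": [0,0,0.05],"delta_rot": [0,0,0],"claw": 1},{"translation": [0,0,0.1],"delta_rot": [0,0,0],"claw": 1},{"translation": [0,0,0.1],"delta_rot": [0,0,0],"claw": 1}]}}

```text
time_s: 23.9
eef_pos: [0.4964, 0.4219, 0.0232]
eef_rot: [-0.0, 1.0, -0.024, 0.0]
ft_force: [-0.9, -0.9, 3.2]
finger_gap: 0.0477
grip_force: 64.1
```

Emit:
{"api": "play_rows", "payload": {"moves": [{"translation": [0,0,0],"delta_rot": [0,0,0],"claw": 0.38},{"translation": [0,0,0],"delta_rot": [0,0,0],"claw": 0.3},{"translation": [0,0,0],"delta_rot": [0,0,0],"claw": 0.25},{"translation": [0,0,-1.5],"delta_rot": [0,0,0],"claw": 0.25},{"translation": [0,0,-4],"delta_rot": [0,0,0],"claw": 0.25},{"translation": [0,0,-8],"delta_rot": [0,0,0],"claw": 0.25},{"translation": [0,0,-12],"delta_rot": [0,0,0],"claw": 0.1},{"translation": [0,3,-16],"delta_rot": [0,0,0],"claw": 0},{"translation": [-1,7,-20],"delta_rot": [0,0,0],"claw": 0},{"translation": [-2,11,-24],"delta_rot": [0,0,0],"claw": 0}]}}

```text
time_s: 24.9
eef_pos: [0.4736, 0.3218, 0.2549]
eef_rot: [-0.0, 1.0, -0.024, 0.001]
ft_force: [0.3, -0.8, 1.0]
finger_gap: 0.085
grip_force: 0.0
```

Emit:
{"api": "play_rows", "payload": {"moves": [{"translation": [-1,3,-3],"delta_rot": [0,0,0],"claw": 0},{"translation": [-2,7,-6],"delta_rot": [0,0,0],"claw": 0},{"translation": [-2,11,-8],"delta_rot": [0,0,0],"claw": 0},{"translation": [-2,11,-8],"delta_rot": [0,0,0],"claw": 0},{"translation": [-2,11,-8],"delta_rot": [0,0,0],"claw": 0}]}}

```text
time_s: 25.4
eef_pos: [0.4488, 0.2134, 0.334]
eef_rot: [-0.001, 1.0, -0.025, 0.001]
ft_force: [-0.3, 0.6, -0.7]
finger_gap: 0.0855
grip_force: 0.0
```

```bash
python3 - <<'E'
from h import *
w=snap('wrist');save('w12.png',w['img'])
W=world(w);z=W[...,2]; ok=(w['depth']>0)&(W[...,0]<.61);ok[230:]=False
for n,y,lo,hi in(('block',.25,.028,.042),('blank',.085,.0152,.022),('stone',.42,.026,.04)):
    m=ok&(z>lo)&(z<hi)&(abs(W[...,1]-y)<.055); rect(W,m,n); P=W[m]; c=np.linalg.lstsq(np.c_[P[:,:2],np.ones(len(P))],P[:,2],rcond=None)[0]; print(n,'slope',c.round(3))
E
```

```text
block c [495.3 259.5] LxW 99.9 44.3 yaw 2.6 z 35.6 n 1821 mean [497.1 259.1  35.6]
block slope [-0.     0.005  0.034]
blank c [488.6  85.4] LxW 179.4 34.1 yaw 2.4 z 16.7 n 2174 mean [493.3  85.2  16.8]
blank slope [0.001 0.001 0.016]
stone c [495.9 421.5] LxW 151.4 52.0 yaw -3.1 z 34.5 n 3215 mean [500.2 420.1  34.3]
stone slope [0.003 0.027 0.022]
```

View pics/w12.png

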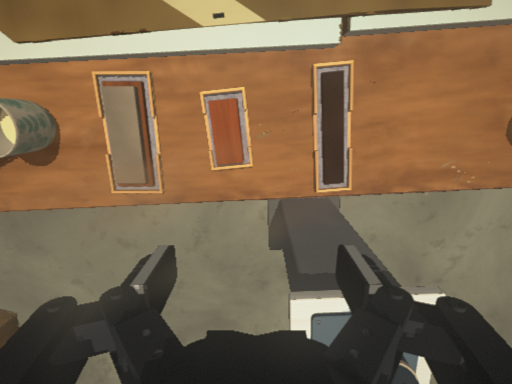

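Everything lies flat and centred: stone (128,132), block (227,131), blank (333,125), heights as expected. The cup has not moved, and earlier views showed the weight upright in its tray.

```bash
python3 -c "
from h import *
print(robot.finish_job())"
```

```text
the job is handed in; nothing more can be done
None
```

I took the stack apart from the top down and laid the weight, block, blank and stone each flat and right way up in its own tray, with the cup and bottle untouched; the job was handed in at about 25 s, and `finish_job` returned no verdict.

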